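# Refit the filter cover of a dust extractor head

## Robot

A 7-joint arm with a two-finger parallel gripper is mounted at the origin on the work surface. World frame = base frame: x ahead of the robot, y to its left, z up, the work surface at z = 0. Lengths are in m, angles in rad, forces in N, time in s.
With the tool pointing down it reaches from about 0.4 to 0.85 m from the base axis. Payload 4.5 kg.
Tool frame: the origin (TCP) lies midway between the tips of the shut fingers; the grasp point (between the pads) lies 19 mm behind it; z points along the fingers, y is the line along which they close (so a half turn about z gives the same grasp; the last joint's range is limited). The gripper opens to 88 mm and grips with 3 to 60 N. Pads are 18 mm wide; open, the fingers measure 123 mm over their backs; the gripper's body (75 mm by 187 mm) begins 45 mm behind the grasp point.
Start: joints at [-1.195, 0.689, -0.195, 1.565, 0.157, 0.902, -0.215], TCP at [0.209, 0.589, 0.239] pointing down, gripper open.
Joint ranges: [-3.01, 3.01], [-0.46, 2.08], [-1.47, 1.51], [0.13, 2.56], [-1, 4.14], [0.04, 2.09], [-2.66, 2.66]. Speed limits (rad/s): [2.57, 2.57, 3.14, 3.14, 3.14, 3.14, 3.14].

## Interface

Orientations are given as a unit quaternion [x, y, z, w].
In Python, from plant import r gives the robot as it stands.
- The arm moves only by the tool carry_out, never from a script. Its argument "plan" is a list of rows, each an object with "rot": the turn, a rotation vector about the tool's x, y, z in rad, a list of three; "xyz": the shift along the tool's x, y, z in m, a list of three; "grip": the closure in counts, from 0 (fully open) to 255 (shut). In form: [{"rot": [wx, wy, wz], "xyz": [dx, dy, dz], "grip": grip}, ...]. A call has 1 to 8 rows; each row is the pose to reach, as a shift and turn from the pose commanded when the call began, along the tool's axes at that moment; what a row does not reach only later rows make up. A row lasts 1/12 s, in which the tool goes at most 41.7 mm and 7.16 degrees, less where a joint would pass 70% of its speed; a pose out of reach is approached as far as the arm can. A call with a gripper value outside its range is refused whole. The fingers move at their own pace and stop on an object; "squeeze" is the grip in N (left out, the last holds). Time passes only in rows, so rows that repeat a pose let the fingers close. It gives the time, the measured TCP pose, the force, the opening and the grip force at its end, in the units of the state.
- r.get_state(): the state, without advancing time (a new reading comes with each control period).
- r.snapshot(name): name is "side" or "top"; returns the picture (400x640x3 uint8, red, green, blue); there is no depth.
- r.camera_params(name): a dict with "fx", "fy", "cx", "cy" (pixels), "position" and "attitude" of the camera in the world. Camera axes: x right, y down, z forward; pixel columns grow to the right and rows downward; lengths in m; the calibration is good to about 2 mm. A picture is of the moment at which its call begins. camera_params takes no time and is no camera call.
- r.finish_job(): hands the job in; it is judged then, once.
The state is a dict: "clock": time; "q": joint angles; "qd": joint speeds; "joint_torque": joint torques, N m; "tool_pos": TCP position; "eef_rot": TCP orientation; "contact_force": force on the tool from outside, world axes, zero at the start; "moment": the same for the moment, N m; "opening": opening from 0.0 (shut) to 1.0 (fully open); "finger_force": force on a finger pad.
Only numpy, scipy, OpenCV 4.12 (cv2) and the standard library are available. Lean on these libraries where they do the work, as an engineer would, in place of code of your own. Each camera call takes 0.05 s, during which the arm holds its last target. There are 200 camera calls.

## Task

Put the filter cover back on the dust extractor head: hook the cover's front lip into the slot under the ledge at the front of the open filter bay while its rear is still raised, then swing the rear down and press it until the spring latch snaps over it and the cover lies flush. The plastic is brittle, so feel your way and press no harder than the latch needs, and leave the other things where they are.

Things in the scene. Friction and masses are not known exactly. Their poses are not given: they have to be found in the camera images.
- cover: Loose grey plastic filter cover, right way up on the bench, about 0.22 kg: a plate 150 (x) x 120 (y) x 6 mm. Origin: centre of its underside; x to its rear edge, z up. From the front edge (x -75 mm), flush with the underside, a lip 100 mm wide, 4 mm thick projects 12 mm (to x -87). Across the middle of the top stands a solid grip rib: 14 mm thick (x), 72 long (y), 30 high (top at z 36).
- cover_lip (a point): Middle of the lip's front edge, at its underside (cover x = -87 mm, z = 0).
- cover_grip (a point): On the grip rib's middle, 28 mm above the cover's underside (22 above the plate's top), 8 mm below the rib's top.
- cover_rear (a point): Middle of the cover's rear edge, at the top face (cover x = 75 mm, z = 6 mm).
- cover_press (a point): On the cover's top (x 50, z 6 mm), midway along y: fine ridges mark the place to press; clear of anything between the rib and the rear edge.
- extractor: Dust extractor power head, fixed on the bench: a black and grey box 340 (x) x 300 (y) mm with a flat deck 150 mm above its underside. Origin: centre of the underside; x to its rear, z up. In the deck the open filter bay, 126 mm wide, ledge and slot at its front, latch at its rear. Beside it (y 78) a motor dome, 26 mm above the deck; at x 148 a carry handle 44 mm above the deck.
- seat (a point): Where the cover's origin lies when it is home (lip against the slot's back, plate on the sill all round the bay): extractor x -12, y -62, z 144 mm, 6 mm below the deck. Axes as the extractor's, and the home cover's axes agree. The home cover has 2 mm to the rear wall and 3 mm on each side.
- slot (a point): Mouth of the lip slot: middle of the ledge's edge, but at sill height (seat x -77 mm). From here the slot runs forward (-x) 10 mm to a solid back; it is 6 mm high, its floor is the sill, which also reaches 43 mm rearward of the mouth. The ledge above is 150 mm wide, 6 thick. The lip goes in with the cover's rear raised 8 to 10 degrees, clear of latch and filter.
- latch (a joint): Spring latch at the bay's rear: how far it is pushed back, in m; 0 at rest, at most 0.009; returns by itself (5 N at rest, 500 N/m more). The cover's rear edge, coming down its sloping front, pushes it back some 3.5 mm; at flush the hook snaps over the edge. With the filter's seal this takes 18 to 24 N straight down near the rear edge; pressing with over 35 N can crack the plastic.
- filter (a joint): Pleated filter in the bay, 92 (x) x 100 mm, black frame, from seat x -30 to 62 mm: how far its top stands above the sill, in m. It rides on a springy foam seal, 0.0045 when free; the cover pushes it down as it closes (0 = level with the sill, where it pushes back with about 26 N) and it keeps pushing up on the closed cover.
- latch_nose (a point): Tip of the latch's hook, at its underside: at rest 5.5 mm in front of the bay's rear wall and 0.6 mm above the deck, so 0.6 mm above a home cover. From here the sloping front rises 13 mm, leaning back 25 degrees; the latch is 36 mm wide.
- bit_case: Small black bit case, 42 x 100 x 18 mm, lying on the front of the extractor's deck; leave it there.
- spare_filter: Spare pleated filter in a black frame, 110 x 120 x 39 mm, lying on the bench behind the cover; leave alone.
- tape_roll: Roll of tape lying flat, 100 mm across, 25 mm high, on the bench in front of the cover; leave alone.
- dust_brush: Hand brush lying at the left of the bench; leave alone.
- spray_can: Spray can, 64 mm across, 190 mm high, at the right of the bench; leave alone.
- mug: White mug, 95 mm high, at the back left of the bench; leave alone.
Mind the look-alikes: they are no part of the job. Leave any brown or purple look-alike of the cover alone.

How it is judged:
By the outcome, as a careful person would: the job done as asked, in the order asked, and still so for the second after the job is handed in, with the robot touching nothing.
It also fails if it takes over 72 s, if anything falls off the work surface, if the arm or the gripper's body presses on something with over 40 N, if the wrist force passes 120 N, or if a joint passes its speed limit or range.

## Working session

There is one attempt and no reset: what is moved stays moved. The work goes in short steps, Python scripts to look and compute and a tool call to move; the robot and the scene stay as the last step left them, time stands still between calls to the robot, and variables do not carry over. Pictures are saved under pics/ and viewed, at most 10 in all, crops included, and the job is handed in when it is done.

Besides the shell and the picture viewer there is one more tool, called after ">>>" as name([rows], argument=value, ...), one row to a line, values as JSON. carry_out: Moves the arm, as the interface text tells. Its arguments: {"type":"object","properties":{"plan":{"type":"array"},"squeeze":{"type":"number"}},"required":["plan"]}

```bash
ls; mkdir -p pics; python3 - <<'E'
from plant import r
import cv2
for n in("side","top"):
    im=r.snapshot(n); cv2.imwrite(f"pics/{n}0.png",im[:,:,::-1]); print(r.camera_params(n))
print(r.get_state())
E
```

```text
pics
{'fx': 365.999560142969, 'fy': 365.999560142969, 'cx': 314.6483471805757, 'cy': 201.66507413428172, 'position': array([-0.08056328, -0.45645366,  1.13281721]), 'attitude': array([ 0.8673993 , -0.41008714,  0.11941295, -0.2553185 ])}
{'fx': 403.7474308281089, 'fy': 403.7474308281089, 'cx': 314.69875720905924, 'cy': 196.70659153430918, 'position': array([ 0.37196569, -0.05920924,  1.33742967]), 'attitude': array([-0.70026385,  0.71352288, -0.00741278,  0.02146391])}
{'clock': 0.1, 'q': array([-1.19519346,  0.68990362, -0.19449981,  1.56622653,  0.15728019,
        0.90249769, -0.21509356]), 'qd': array([-1.91324973e-04, -1.65213884e-03,  6.04398471e-04, -1.36278947e-03,
        1.27940811e-05, -6.06975777e-04,  9.63600134e-04]), 'joint_torque': array([-2.07830992e-03, -5.28507686e+01, -1.27146576e+00, -1.53839850e+01,
       -5.25896531e-02,  1.90916158e-03,  5.03100750e-05]), 'tool_pos': array([0.20934932, 0.58829778, 0.23799112]), 'eef_rot': array([ 1.70044470e-01,  9.85436045e-01, -8.19917285e-04, -8.23143780e-05]), 'contact_force': array([-1.09130145, -0.48850668, -0.08406526]), 'moment': array([-0.02524474, -0.00405443, -0.04913399]), 'finger_force': 0.0, 'opening': 1.002533888997135}
```

View pics/top0.png

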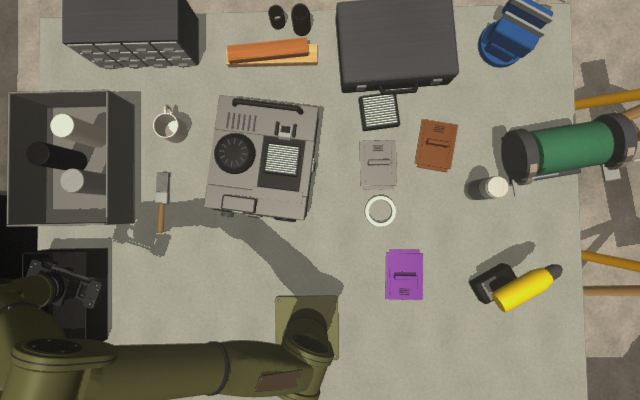

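View pics/side0.png

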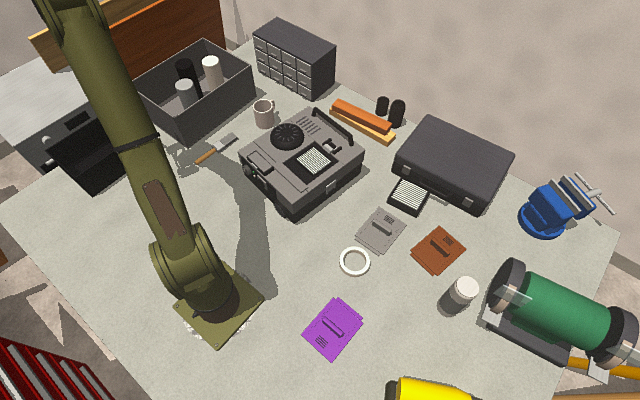

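In the top picture the candidates are the grey cover (378,163), the brown one (436,145) and the purple one (404,275). The grey one fits: loose, grey, spare filter behind it (379,110), tape in front (380,210). I'll confirm this in a crop.

```bash
cat > h.py <<'E'
import numpy as np, cv2
from plant import r
from scipy.spatial.transform import Rotation as R
def cam(n):
    p=r.camera_params(n); K=np.array([[p['fx'],0,p['cx']],[0,p['fy'],p['cy']],[0,0,1]])
    return K,np.array(p['position']),R.from_quat(p['attitude'])
def ray(n,uv,z):
    K,c,Q=cam(n); d=Q.apply(np.linalg.solve(K,[*uv,1])); return c+d*(z-c[2])/d[2]
def proj(n,P):
    K,c,Q=cam(n); q=Q.inv().apply(np.atleast_2d(P)-c)@K.T; return q[:,:2]/q[:,2:]
def crop(n,x,y,w,h,s,out):
    im=r.snapshot(n)[y:y+h,x:x+w,::-1]
    cv2.imwrite(out,cv2.resize(im,None,fx=s,fy=s,interpolation=cv2.INTER_CUBIC))
E
python3 - <<'E'
from h import *
a=r.snapshot("top")[90:225,200:330,::-1]; b=r.snapshot("top")[90:225,325:455,::-1]
f=lambda i:cv2.resize(i,None,fx=3,fy=4.0*.75,interpolation=cv2.INTER_CUBIC)
cv2.imwrite("pics/crop1.png",np.hstack([f(a),f(b)]))
E
```

```text
(no output)
```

View pics/crop1.png

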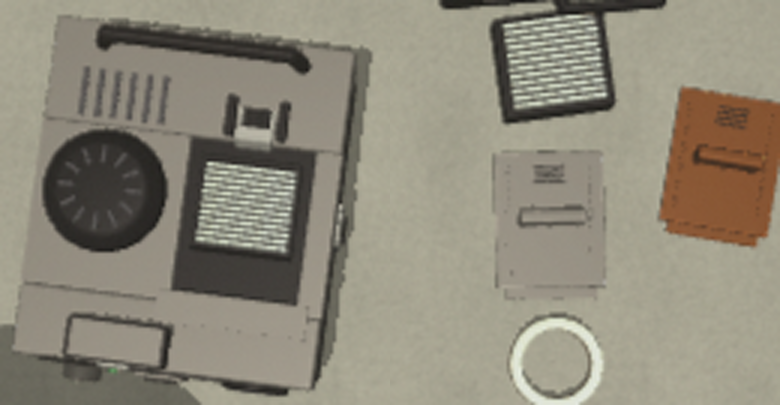

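The crop confirms it: grey cover centred at crop (550,220) → (508..)/full (378,163), ridges to the rear (up), lip to the front. The extractor's bay has corners at crop (200,140), (315,150), (297,302), (172,290), with the latch at (257,125). Next I'll fit the model edges in both cameras.

```bash
cat > fit.py <<'E'
from h import *
from scipy.ndimage import map_coordinates
from scipy.optimize import minimize
def seg(a,b,n=60): return np.linspace(a,b,n)
def rect(x0,x1,y0,y1,z): 
    c=[(x0,y0,z),(x1,y0,z),(x1,y1,z),(x0,y1,z),(x0,y0,z)]; return np.vstack([seg(np.array(c[i]),np.array(c[i+1])) for i in range(4)])
cover=np.vstack([rect(-.075,.075,-.06,.06,.006),rect(-.007,.007,-.036,.036,.036)])
S=np.array([-.012,-.062,0])
bay=rect(-.077,.077,-.063,.063,.150)+S
extr=np.vstack([rect(-.17,.17,-.15,.15,.150),bay])
def grads(n,sig=1.0):
    im=cv2.GaussianBlur(r.snapshot(n).astype(float),(0,0),sig)
    gx=np.gradient(im,axis=1);gy=np.gradient(im,axis=0); return np.sqrt((gx**2+gy**2).sum(2))
def fit(model,p0,cams,G):
    def cost(p):
        s=0
        P=R.from_euler('z',p[2]).apply(model)+[p[0],p[1],0]
        for n in cams:
            q=proj(n,P); s-=np.minimum(map_coordinates(G[n],[q[:,1],q[:,0]],order=1),40).mean()
        return s
    best=None
    for dx in(-.008,0,.008):
        for dy in (-.008,0,.008):
            o=minimize(cost,np.add(p0,[dx,dy,0]),method='Nelder-Mead',options=dict(initial_simplex=np.add(p0,[dx,dy,0])+np.array([[0,0,0],[.006,0,0],[0,.006,0],[0,0,.04]])))
            if best is None or o.fun<best.fun: best=o
    return best.x,best.fun
def draw(n,models):
    im=cv2.resize(r.snapshot(n)[:,:,::-1],None,fx=3,fy=3,interpolation=cv2.INTER_CUBIC)
    for m,p in models:
        for u,v in proj(n,R.from_euler('z',p[2]).apply(m)+[p[0],p[1],0]): cv2.circle(im,(int(3*u+1),int(3*v+1)),0,(0,0,255),-1)
    return im
E
python3 - <<'E'
from fit import *
G={n:grads(n) for n in("top","side")}
a=ray("top",(378.3,163.5),.006); b=ray("top",(265,157),.15)
pc=[ray("top",((x)/3+325-130,y/3+90),.006) for x,y in((494,152),(603,150),(605,290),(497,288))]
c0=np.mean(pc,0); f=(pc[0]+pc[1]-pc[2]-pc[3]); yc=np.arctan2(f[1],f[0])
pb=[ray("top",(x/3+200,y/3+90),.15) for x,y in((200,140),(315,150),(297,302),(172,290))]
b0=np.mean(pb,0); f=(pb[0]+pb[1]-pb[2]-pb[3]); ye=np.arctan2(f[1],f[0])
e0=b0-R.from_euler('z',ye).apply([-.012,-.062,0])
print(c0,yc,b0,ye,e0)
for cs in(["top"],["side"],["top","side"]):
    pcv=fit(cover,[c0[0],c0[1],yc],cs,G); pe=fit(extr,[e0[0],e0[1],ye],cs,G)
    print(cs,pcv,pe,"seat",R.from_euler('z',pe[0][2]).apply([-.012,-.062,0])[:2]+pe[0][:2])
A=draw("top",[(cover,pcv[0]),(extr,pe[0])])[90*3:225*3,200*3:405*3]
B=draw("side",[(cover,pcv[0]),(extr,pe[0])])[110*3:265*3,230*3:420*3]
h=560;cv2.imwrite("pics/fit1.png",cv2.resize(A,(780,int(780*405/615))));cv2.imwrite("pics/fit2.png",B)
E
```

```text
[ 0.53304286 -0.24504172  0.006     ] -0.006754204290118317 [0.52106975 0.05893794 0.15      ] -0.16606542119194379 [0.54315346 0.11810135 0.15      ]
['top'] (array([ 0.5382733 , -0.24064854,  0.01925159]), np.float64(-11.812471376637598)) (array([ 0.54481021,  0.12226532, -0.14534145]), np.float64(-31.987785785084913)) seat [0.52395726 0.06265698]Traceback (most recent call last):
  File "<stdin>", line 11, in <module>
  File "fit.py", line 24, in fit
    o=minimize(cost,np.add(p0,[dx,dy,0]),method='Nelder-Mead',options=dict(initial_simplex=np.add(p0,[dx,dy,0])+np.array([[0,0,0],[.006,0,0],[0,.006,0],[0,0,.04]])))
    res = _minimize_neldermead(fun, x0, args, callback, bounds=bounds,
                               **options)
    fxc = func(xc)
    fx = function(np.copy(x), *(wrapper_args + args))
  File "fit.py", line 19, in cost
    q=proj(n,P); s-=np.minimum(map_coordinates(G[n],[q[:,1],q[:,0]],order=1),40).mean()
  File "h.py", line 10, in proj
    K,c,Q=cam(n); q=Q.inv().apply(np.atleast_2d(P)-c)@K.T; return q[:,:2]/q[:,2:]
          ~~~^^^
  File "h.py", line 5, in cam
    p=r.camera_params(n); K=np.array([[p['fx'],0,p['cx']],[0,p['fy'],p['cy']],[0,0,1]])
ValueError: time passes only in moves, steps and waits
```

```bash
sed -i 's/^def cam/import functools\n@functools.cache\ndef cam/' h.py; sed -i 's/,rect(-.007,.007,-.036,.036,.036)\]/,rect(-.007,.007,-.036,.036,.036),rect(-.087,-.075,-.05,.05,.004)[180:]]/' fit.py
cat > run1.py <<'E'
from fit import *
G={n:grads(n) for n in("top","side")}
c0=[.533,-.245,.0]; e0=[.544,.120,-.155]
for cs in(["top"],["side"],["top","side"]):
    pcv=fit(cover,c0,cs,G); pe=fit(extr,e0,cs,G)
    print(cs,pcv,pe,"seat",R.from_euler('z',pe[0][2]).apply([-.012,-.062,0])[:2]+pe[0][:2])
A=draw("top",[(cover,pcv[0]),(extr,pe[0])])[90*3:225*3,200*3:405*3]
B=draw("side",[(cover,pcv[0]),(extr,pe[0])])[110*3:265*3,230*3:420*3]
cv2.imwrite("pics/fit1.png",cv2.resize(A,(780,514)));cv2.imwrite("pics/fit2.png",B)
print(r.get_state()['clock'])
E
python3 run1.py
```

```text
['top'] (array([ 0.53821846, -0.24064468,  0.02123779]), np.float64(-11.127175947581211)) (array([ 0.54482353,  0.12220328, -0.14525734]), np.float64(-31.968347112729663)) seat [0.52397559 0.06259318]
['side'] (array([ 0.51965301, -0.24854507, -0.00237805]), np.float64(-27.039585029061513)) (array([ 0.54165593,  0.12074388, -0.13884077]), np.float64(-35.123531322418316)) seat [0.52119091 0.06100124]
['top', 'side'] (array([ 0.52192531, -0.24816261, -0.00115448]), np.float64(-33.995902555577416)) (array([ 0.54245668,  0.12207583, -0.14304052]), np.float64(-66.10705068087664)) seat [0.52174093 0.06241967]
0.5
```

View pics/fit1.png

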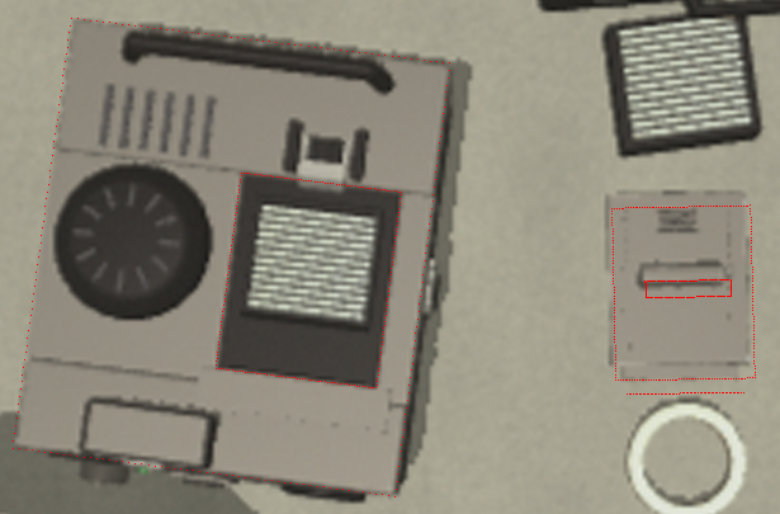

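View pics/fit2.png

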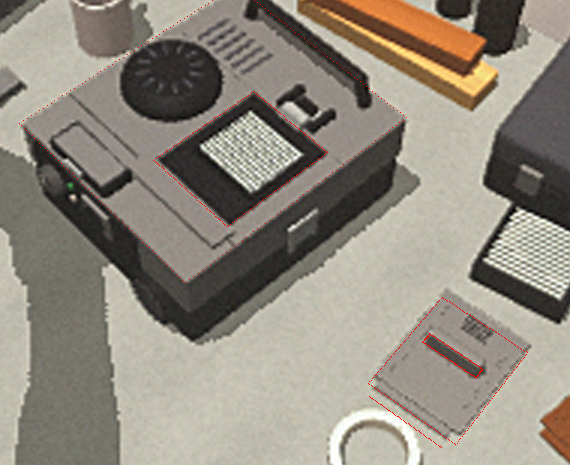

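Extractor fit is good (bay outline lies on the image in both views). The cover fit slipped: in the top crop the plate spans (610..747, 192..363) while the red is ~14 px lower. I'll refit the cover with contrast-normalised gradients and better initial guess.

```bash
cat > run2.py <<'E'
from fit import *
G={n:np.minimum(grads(n,.8),12) for n in("top","side")}
for cs in(["top"],["side"],["top","side"]):
    o=fit(cover,[.533,-.245,.0],cs,G); print(cs,o)
I=[]
for n,(x,y,w,h),s in(("top",(352,130,55,65),7),("side",(345,200,70,65),5.7)):
    a=r.snapshot(n)[y:y+h,x:x+w,::-1].astype(float); a=np.clip((a-90)*2.2,0,255).astype(np.uint8)
    a=cv2.resize(a,None,fx=s,fy=s,interpolation=cv2.INTER_CUBIC)
    for p,c in((o[0],(0,0,255)),):
        for u,v in proj(n,R.from_euler('z',p[2]).apply(cover)+[p[0],p[1],0]): cv2.circle(a,(int(s*(u-x+.5)),int(s*(v-y+.5))),0,c,-1)
    I.append(cv2.resize(a,(400,int(a.shape[0]*400/a.shape[1]))))
h=max(i.shape[0] for i in I); cv2.imwrite("pics/fit3.png",np.hstack([cv2.copyMakeBorder(i,0,h-i.shape[0],0,0,0) for i in I]))
E
python3 run2.py
```

```text
['top'] (array([ 0.53769174, -0.24099478,  0.01907946]), np.float64(-9.42998376935414))
['side'] (array([ 0.5195921 , -0.24662205,  0.00666749]), np.float64(-10.744623070758568))
['top', 'side'] (array([ 0.53164469, -0.2448391 ,  0.01037431]), np.float64(-19.4301779080472))
```

View pics/fit3.png

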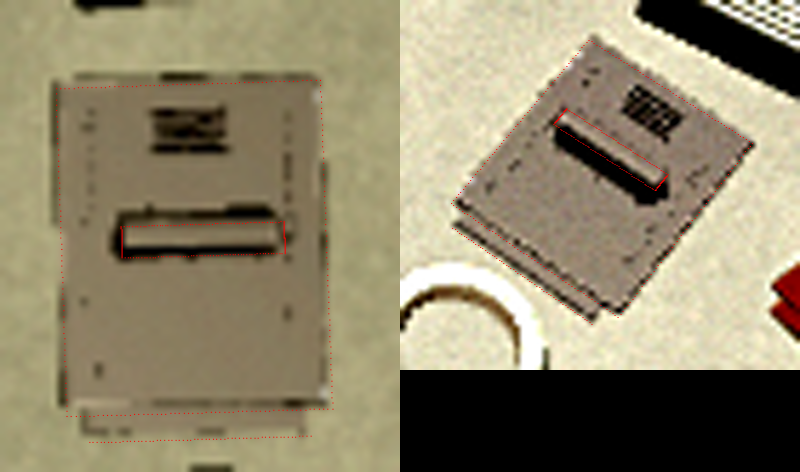

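Side fit is tight on plate, rib and lip; top is within about 1 px. Using cover ≈ (0.532, −0.245, yaw 0.006) and seat ≈ (0.522, 0.062, yaw −0.143). Next step is a move helper.

```bash
cat > go.py <<'E'
# usage: go.py x y z yaw tilt : TCP target in world, tool x=cover y, tool y=cover x; tilt = rear raised
import sys
from h import *
def T(yaw,tilt=0): return R.from_euler('z',yaw)*R.from_euler('y',-tilt)*R.from_matrix(np.array([[0,1,0],[1,0,0],[0,0,-1.]]))
def show(p,yaw,tilt=0):
    s=r.get_state(); Q=R.from_quat(s['eef_rot'])
    print("xyz",np.round(Q.inv().apply(np.array(p)-s['tool_pos']),4),"rot",np.round((Q.inv()*T(yaw,tilt)).as_rotvec(),4))
    print("at",s['tool_pos'].round(4),"F",s['contact_force'].round(2),"t",s['clock'],"op",round(s['opening'],3))
if __name__=="__main__":
    a=[float(v) for v in sys.argv[1:]]; show(a[:3],*a[3:])
E
python3 go.py .42 .15 .32 -.7; python3 go.py .532 -.245 .15 .006
```

```text
xyz [-0.3454 -0.3429 -0.0813] rot [ 1.000e-04 -1.000e-04  1.929e+00]
at [0.2095 0.5889 0.2388] F [ 0.43 -0.89  0.25] t 0.7 op 1.002
xyz [-0.5834 -0.6775  0.0887] rot [ 1.000e-04 -1.000e-04  1.223e+00]
at [0.2095 0.5889 0.2388] F [ 0.43 -0.89  0.25] t 0.7 op 1.002
```

>>> carry_out([
  {"rot": [0,0,0.1],"xyz": [-0.03,-0.03,-0.02],"grip": 0},
  {"rot": [0,0,0.2],"xyz": [-0.055,-0.055,-0.035],"grip": 0},
  {"rot": [0,0,0.3],"xyz": [-0.083,-0.083,-0.05],"grip": 0},
  {"rot": [0,0,0.4],"xyz": [-0.11,-0.11,-0.06],"grip": 0},
  {"rot": [0,0,0.5],"xyz": [-0.138,-0.138,-0.07],"grip": 0},
  {"rot": [0,0,0.6],"xyz": [-0.166,-0.166,-0.08],"grip": 0},
  {"rot": [0,0,0.7],"xyz": [-0.194,-0.194,-0.08],"grip": 0},
  {"rot": [0,0,0.8],"xyz": [-0.222,-0.222,-0.08],"grip": 0},
])

```text
clock: 1.37
tool_pos: [0.345, 0.3039, 0.3197]
eef_rot: [0.542, 0.84, 0.001, 0.0]
contact_force: [-0.1, -0.7, -0.0]
opening: 1.0
finger_force: 0.0
```

```bash
python3 go.py .532 -.245 .15 .006
```

```text
xyz [-0.5774 -0.0559  0.1689] rot [ 0.002  -0.0016  0.4182]
at [0.345  0.3039 0.3197] F [-0.09 -0.71 -0.01] t 1.3667 op 1.0
```

>>> carry_out([
  {"rot": [0,0,0.05],"xyz": [-0.04,-0.004,0],"grip": 0},
  {"rot": [0,0,0.1],"xyz": [-0.08,-0.008,0],"grip": 0},
  {"rot": [0,0,0.15],"xyz": [-0.12,-0.012,0],"grip": 0},
  {"rot": [0,0,0.2],"xyz": [-0.16,-0.016,0],"grip": 0},
  {"rot": [0,0,0.25],"xyz": [-0.2,-0.02,0],"grip": 0},
  {"rot": [0,0,0.3],"xyz": [-0.24,-0.024,0],"grip": 0},
  {"rot": [0,0,0.35],"xyz": [-0.28,-0.028,0],"grip": 0},
  {"rot": [0,0,0.418],"xyz": [-0.32,-0.032,0],"grip": 0},
])

```text
clock: 2.03
tool_pos: [0.4486, -0.0009, 0.3191]
eef_rot: [0.704, 0.71, 0.0, 0.0]
contact_force: [1.6, 1.2, -0.4]
opening: 1.0
finger_force: 0.0
```

```bash
python3 go.py .532 -.245 .15 .006
```

```text
xyz [-0.2449  0.0812  0.169 ] rot [ 0.0008 -0.0004  0.0028]
at [ 0.4486 -0.0009  0.3191] F [ 1.57  1.19 -0.36] t 2.0333 op 1.0
```

>>> carry_out([
  {"rot": [0,0,0],"xyz": [-0.036,0.012,0.0],"grip": 0},
  {"rot": [0,0,0],"xyz": [-0.072,0.024,0.0],"grip": 0},
  {"rot": [0,0,0],"xyz": [-0.108,0.036,0.02],"grip": 0},
  {"rot": [0,0,0],"xyz": [-0.142,0.047,0.04],"grip": 0},
  {"rot": [0,0,0],"xyz": [-0.174,0.058,0.065],"grip": 0},
  {"rot": [0,0,0.003],"xyz": [-0.204,0.068,0.092],"grip": 0},
  {"rot": [0,0,0.003],"xyz": [-0.23,0.076,0.12],"grip": 0},
  {"rot": [0,0,0.003],"xyz": [-0.245,0.081,0.15],"grip": 0},
])

```text
clock: 2.7
tool_pos: [0.5328, -0.2475, 0.1678]
eef_rot: [0.706, 0.709, -0.0, 0.002]
contact_force: [0.8, -0.9, 1.1]
opening: 1.002
finger_force: 0.0
```

```bash
python3 go.py .532 -.245 .009 .006
```

```text
xyz [ 0.003  -0.0012  0.1588] rot [ 0.0025  0.003  -0.0015]
at [ 0.5328 -0.2475  0.1678] F [ 0.84 -0.92  1.1 ] t 2.7 op 1.002
```

>>> carry_out([
  {"rot": [0,0,0],"xyz": [0.001,0,0.035],"grip": 0},
  {"rot": [0,0,0],"xyz": [0.001,0,0.07],"grip": 0},
  {"rot": [0,0,0],"xyz": [0.001,0,0.1],"grip": 0},
  {"rot": [0,0,0],"xyz": [0.001,0,0.12],"grip": 0},
  {"rot": [0,0,0],"xyz": [0.001,0,0.13],"grip": 0},
  {"rot": [0,0,0],"xyz": [0.001,0,0.13],"grip": 0},
  {"rot": [0,0,0],"xyz": [0.001,0,0.13],"grip": 0},
])

```text
clock: 3.28
tool_pos: [0.5323, -0.2423, 0.0391]
eef_rot: [0.704, 0.71, 0.0, 0.0]
contact_force: [0.0, 0.3, 0.7]
opening: 0.999
finger_force: 0.0
```

```bash
python3 go.py .532 -.245 .009 .006; python3 - <<'E'
from h import *
I=[]
for n,(x,y,w,h) in(("top",(330,110,100,100)),("side",(320,160,100,130))):
    a=r.snapshot(n)[y:y+h,x:x+w,::-1]; I.append(cv2.resize(a,(400,400*h//w),interpolation=cv2.INTER_CUBIC))
h=max(i.shape[0] for i in I); cv2.imwrite("pics/g1.png",np.hstack([cv2.copyMakeBorder(i,0,h-i.shape[0],0,0,0) for i in I]))
E
```

```text
xyz [-0.0027 -0.0003  0.0301] rot [0.0005 0.0002 0.002 ]
at [ 0.5323 -0.2423  0.0391] F [0.01 0.26 0.71] t 3.2833 op 0.999
```

View pics/g1.png

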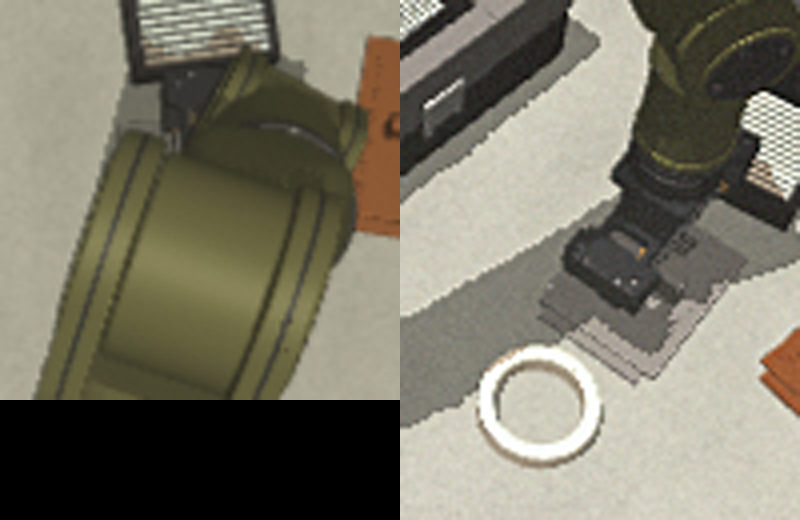

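The picture shows the open gripper straddling the rib at side crop (640,270), clear of the spare filter. Lowering.

>>> carry_out([
  {"rot": [0,0,0],"xyz": [-0.002,0,0.012],"grip": 0},
  {"rot": [0,0,0],"xyz": [-0.003,0,0.02],"grip": 0},
  {"rot": [0,0,0.002],"xyz": [-0.003,0,0.025],"grip": 0},
  {"rot": [0,0,0.002],"xyz": [-0.003,0,0.028],"grip": 0},
  {"rot": [0,0,0.002],"xyz": [-0.003,0,0.029],"grip": 0},
  {"rot": [0,0,0.002],"xyz": [-0.003,0,0.029],"grip": 100},
  {"rot": [0,0,0.002],"xyz": [-0.003,0,0.029],"grip": 160},
  {"rot": [0,0,0.002],"xyz": [-0.003,0,0.029],"grip": 255},
], squeeze=25)

```text
clock: 4.05
tool_pos: [0.5321, -0.2451, 0.0099]
eef_rot: [0.705, 0.709, 0.0, 0.0]
contact_force: [0.7, -0.1, 0.0]
opening: 0.798
finger_force: 0.0
```

>>> carry_out([
  {"rot": [0,0,0],"xyz": [0,0,0],"grip": 255},
  {"rot": [0,0,0],"xyz": [0,0,0],"grip": 255},
  {"rot": [0,0,0],"xyz": [0,0,0],"grip": 255},
  {"rot": [0,0,0],"xyz": [0,0,0],"grip": 255},
  {"rot": [0,0,0],"xyz": [0,0,0],"grip": 255},
  {"rot": [0,0,0],"xyz": [0,0,0],"grip": 255},
])

```text
clock: 4.55
tool_pos: [0.532, -0.2451, 0.0097]
eef_rot: [0.705, 0.709, 0.0, 0.0]
contact_force: [0.1, -0.4, -0.1]
opening: 0.346
finger_force: 0.0
```

```bash
python3 go.py .532 -.245 .009 .006
```

```text
xyz [0.0001 0.     0.0007] rot [ 0.0001 -0.0001  0.    ]
at [ 0.532  -0.2451  0.0097] F [ 0.09 -0.36 -0.1 ] t 4.55 op 0.346
```

>>> carry_out([
  {"rot": [0,0,0],"xyz": [0,0,0],"grip": 255},
  {"rot": [0,0,0],"xyz": [0,0,0],"grip": 255},
  {"rot": [0,0,0],"xyz": [0,0,0],"grip": 255},
  {"rot": [0,0,0],"xyz": [0,0,0],"grip": 255},
  {"rot": [0,0,0],"xyz": [0,0,0],"grip": 255},
  {"rot": [0,0,0],"xyz": [0,0,0],"grip": 255},
])

```text
clock: 5.05
tool_pos: [0.5323, -0.2451, 0.0097]
eef_rot: [0.705, 0.709, 0.0, 0.0]
contact_force: [1.1, 0.3, -0.6]
opening: 0.155
finger_force: 25.0
```

```bash
cat > lip.py <<'E'
# usage: lip.py lx lz tilt_deg [ly] [dyaw]: lip tip in seat frame (mm); prints tool shift/turn
import sys
from go import *
SEAT=np.array([.522,.062,.144]); YAW=-.143; ZG=.0097
a=[float(v) for v in sys.argv[1:]]+[0]*3
lx,lz,t,ly,dy=a[:5]; t=np.radians(t)
Rc=R.from_euler('z',YAW)*R.from_euler('y',-t)
lip=SEAT+R.from_euler('z',YAW).apply([lx/1e3,ly/1e3,lz/1e3])
show(lip+Rc.apply([.087,0,ZG]),YAW+dy,t)
s=r.get_state(); Q=R.from_quat(s['eef_rot'])*R.from_matrix(np.array([[0,1,0],[1,0,0],[0,0,-1.]]))
l=R.from_euler('z',-YAW).apply(s['tool_pos']+Q.apply([-.087,0,-ZG])-SEAT)*1e3
print("lip now (seat frame mm)",l.round(2),"rear tilt deg",np.degrees(np.arcsin(Q.as_matrix()[2,0])).round(2),"F seat",R.from_euler('z',-YAW).apply(s['contact_force']).round(2),"M",s['moment'].round(2),"q7",s['q'].round(2))
E
python3 lip.py -70 60 9.5
```

```text
xyz [ 0.305   0.0058 -0.2182] rot [-0.1649 -0.0124  0.1488]
at [ 0.5323 -0.2451  0.0097] F [ 1.13  0.25 -0.64] t 5.05 op 0.155
lip now (seat frame mm) [ -32.07 -315.41 -144.04] rear tilt deg 0.04 F seat [ 1.09  0.41 -0.64] M [-0.08 -0.19  0.06] q7 [ 0.31  0.98  0.08  1.82 -0.19  0.34  0.53]
```

>>> carry_out([
  {"rot": [0,0,0],"xyz": [0,0,-0.005],"grip": 255},
  {"rot": [0,0,0],"xyz": [0,0,-0.02],"grip": 255},
  {"rot": [0,0,0],"xyz": [0,0,-0.045],"grip": 255},
  {"rot": [0,0,0],"xyz": [0,0,-0.08],"grip": 255},
  {"rot": [0,0,0],"xyz": [0,0,-0.115],"grip": 255},
  {"rot": [0,0,0],"xyz": [0,0,-0.15],"grip": 255},
  {"rot": [0,0,0],"xyz": [0,0,-0.185],"grip": 255},
  {"rot": [0,0,0],"xyz": [0,0,-0.22],"grip": 255},
])

```text
clock: 5.72
tool_pos: [0.5304, -0.2447, 0.2312]
eef_rot: [0.705, 0.709, -0.001, -0.001]
contact_force: [0.2, -0.4, -3.0]
opening: 0.158
finger_force: 25.0
```

```bash
python3 lip.py -70 60 9.5
```

```text
xyz [0.3046 0.0074 0.0035] rot [-0.1679 -0.0131  0.1483]
at [ 0.5304 -0.2447  0.2312] F [ 0.22 -0.41 -3.03] t 5.7167 op 0.158
lip now (seat frame mm) [ -34.   -315.21   77.67] rear tilt deg -0.13 F seat [ 0.27 -0.38 -3.03] M [-0.09 -0.    0.04] q7 [ 0.26  0.65  0.17  1.71 -0.14  0.8   0.49]
```

>>> carry_out([
  {"rot": [-0.02,0,0.02],"xyz": [0.03,0.001,0],"grip": 255},
  {"rot": [-0.04,0,0.04],"xyz": [0.065,0.002,0],"grip": 255},
  {"rot": [-0.06,0,0.06],"xyz": [0.105,0.003,0],"grip": 255},
  {"rot": [-0.08,0,0.08],"xyz": [0.145,0.004,0],"grip": 255},
  {"rot": [-0.1,-0.01,0.1],"xyz": [0.185,0.005,0],"grip": 255},
  {"rot": [-0.12,-0.01,0.12],"xyz": [0.225,0.006,0],"grip": 255},
  {"rot": [-0.15,-0.013,0.135],"xyz": [0.26,0.007,0],"grip": 255},
  {"rot": [-0.167,-0.013,0.148],"xyz": [0.288,0.007,0],"grip": 255},
])

```text
clock: 6.38
tool_pos: [0.5353, 0.0465, 0.2293]
eef_rot: [0.752, 0.654, 0.054, 0.062]
contact_force: [-0.3, -0.6, -2.3]
opening: 0.159
finger_force: 25.0
```

>>> carry_out([
  {"rot": [0,0,0],"xyz": [0.01,0,0],"grip": 255},
  {"rot": [0,0,0],"xyz": [0.016,0,0],"grip": 255},
  {"rot": [0,0,0],"xyz": [0.016,0,0],"grip": 255},
  {"rot": [0,0,0],"xyz": [0.016,0,0],"grip": 255},
  {"rot": [0,0,0],"xyz": [0.016,0,0],"grip": 255},
])

```text
clock: 6.8
tool_pos: [0.5395, 0.0564, 0.2298]
eef_rot: [0.754, 0.651, 0.054, 0.064]
contact_force: [-0.0, -0.2, -2.7]
opening: 0.158
finger_force: 25.0
```

```bash
python3 lip.py -70 30 9.5; cat > run3.py <<'E'
from fit import *
import sys
SEAT=np.array([.522,.062,.144])
m=np.vstack([rect(-.075,.075,-.06,.06,.006),rect(-.007,.007,-.036,.036,.036),rect(-.087,-.075,-.05,.05,.004)[180:]])
s=r.get_state(); Q=R.from_quat(s['eef_rot'])*R.from_matrix(np.array([[0,1,0],[1,0,0],[0,0,-1.]]))
P=s['tool_pos']+Q.apply(m+[0,0,-.0097])
E=R.from_euler('z',-.143).apply(rect(-.077,.077,-.063,.063,.006))+SEAT
I=[]
for n,(x,y,w,h) in(("top",(220,110,100,110)),("side",(260,115,100,110))):
    a=cv2.resize(r.snapshot(n)[y:y+h,x:x+w,::-1],(400,440),interpolation=cv2.INTER_CUBIC)
    for pts,c in((P,(0,0,255)),(E,(0,255,0))):
        for u,v in proj(n,pts): cv2.circle(a,(int(4*(u-x+.5)),int(4*(v-y+.5))),0,c,-1)
    I.append(a)
cv2.imwrite(sys.argv[1],np.hstack(I))
E
python3 run3.py pics/h1.png
```

```text
xyz [ 0.0031 -0.0091  0.0307] rot [ 0.0014  0.0021 -0.0025]
at [0.5395 0.0564 0.2298] F [-0.01 -0.24 -2.65] t 6.8 op 0.158
lip now (seat frame mm) [-66.09  -2.89  61.72] rear tilt deg 9.58 F seat [ 0.03 -0.24 -2.65] M [-0.07  0.36  0.03] q7 [-0.42  0.56  0.3   1.99 -0.23  0.46 -0.12]
```

View pics/h1.png

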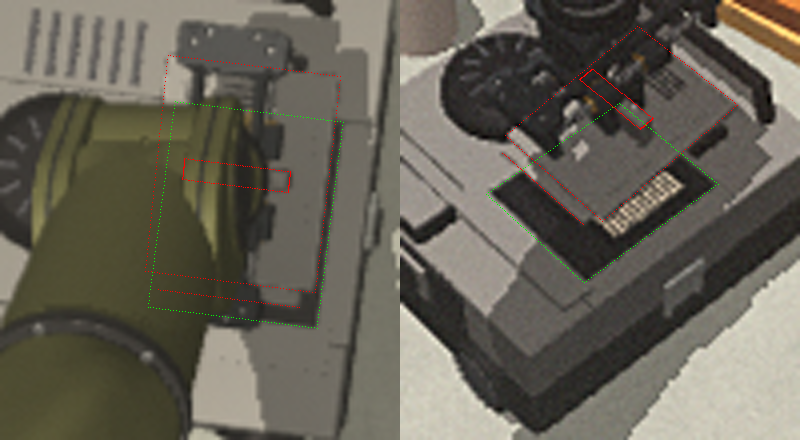

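The held cover's model overlay (red) agrees with the image at its visible right and front edges in both views; the bay (green) agrees too. Lowering to just above the sill.

```bash
python3 lip.py -70 7 9.5|head -1
```

```text
xyz [ 0.0028 -0.0129  0.0534] rot [ 0.0015  0.0017 -0.0024]
```

>>> carry_out([
  {"rot": [0,0,0],"xyz": [0.003,-0.006,0.012],"grip": 255},
  {"rot": [0.001,0.002,-0.002],"xyz": [0.003,-0.008,0.024],"grip": 255},
  {"rot": [0.001,0.002,-0.002],"xyz": [0.003,-0.01,0.036],"grip": 255},
  {"rot": [0.001,0.002,-0.002],"xyz": [0.003,-0.012,0.046],"grip": 255},
  {"rot": [0.001,0.002,-0.002],"xyz": [0.003,-0.013,0.053],"grip": 255},
  {"rot": [0.001,0.002,-0.002],"xyz": [0.003,-0.013,0.053],"grip": 255},
  {"rot": [0.001,0.002,-0.002],"xyz": [0.003,-0.013,0.053],"grip": 255},
])

```text
clock: 7.48
tool_pos: [0.536, 0.0615, 0.1752]
eef_rot: [0.753, 0.653, 0.055, 0.062]
contact_force: [0.1, 0.3, -3.4]
opening: 0.159
finger_force: 25.0
```

```bash
python3 lip.py -70 0 9.2
```

```text
xyz [-0.0016 -0.0009  0.0077] rot [ 0.0055 -0.0011  0.0016]
at [0.536  0.0615 0.1752] F [ 0.1   0.35 -3.44] t 7.4833 op 0.159
lip now (seat frame mm) [-70.23   1.42   7.28] rear tilt deg 9.52 F seat [ 0.05  0.36 -3.44] M [-0.06  0.31  0.02] q7 [-0.38  0.64  0.23  2.05 -0.27  0.31 -0.09]
```

>>> carry_out([
  {"rot": [0,0,0],"xyz": [-0.001,-0.0003,0.002],"grip": 255},
  {"rot": [0,0,0],"xyz": [-0.0014,-0.0006,0.004],"grip": 255},
  {"rot": [0,0,0],"xyz": [-0.0014,-0.0009,0.0055],"grip": 255},
  {"rot": [0,0,0],"xyz": [-0.0014,-0.001,0.006],"grip": 255},
  {"rot": [0,0,0],"xyz": [-0.0014,-0.001,0.006],"grip": 255},
])

```text
clock: 7.9
tool_pos: [0.5358, 0.061, 0.1692]
eef_rot: [0.752, 0.654, 0.055, 0.062]
contact_force: [0.5, 0.2, -2.8]
opening: 0.158
finger_force: 25.0
```

```bash
python3 lip.py -70 -1 9.2
```

```text
xyz [-0.0009  0.0001  0.0028] rot [ 0.0058 -0.0017  0.0028]
at [0.5358 0.061  0.1692] F [ 0.46  0.19 -2.81] t 7.9 op 0.158
lip now (seat frame mm) [-70.43   0.71   1.22] rear tilt deg 9.53 F seat [ 0.43  0.26 -2.81] M [-0.04  0.31  0.02] q7 [-0.37  0.65  0.22  2.06 -0.28  0.3  -0.09]
```

Small steps down to feel the sill.

>>> carry_out([
  {"rot": [0,0,0.002],"xyz": [-0.0007,0,0.0005],"grip": 255},
  {"rot": [0,0,0.002],"xyz": [-0.0007,-0.0002,0.001],"grip": 255},
  {"rot": [0,0,0.002],"xyz": [-0.0007,-0.0003,0.0015],"grip": 255},
  {"rot": [0,0,0.002],"xyz": [-0.0007,-0.0003,0.0015],"grip": 255},
])

```text
clock: 8.23
tool_pos: [0.5358, 0.0602, 0.1677]
eef_rot: [0.753, 0.653, 0.055, 0.062]
contact_force: [0.0, 0.7, -1.3]
opening: 0.158
finger_force: 25.0
```

```bash
python3 lip.py -70 -1 9.2|tail -2
```

```text
at [0.5358 0.0602 0.1677] F [ 0.04  0.67 -1.26] t 8.2333 op 0.158
lip now (seat frame mm) [-70.31   0.14  -0.27] rear tilt deg 9.55 F seat [-0.05  0.66 -1.26] M [-0.09  0.39  0.01] q7 [-0.37  0.65  0.22  2.06 -0.28  0.29 -0.09]
```

```bash
python3 lip.py -76 0 9|head -1;python3 lip.py -84 -.1 8.8|head -1
```

```text
xyz [-0.0002 -0.0055 -0.0004] rot [ 0.0095 -0.0016  0.0007]
xyz [-0.0002 -0.0134 -0.0013] rot [ 0.013  -0.0016  0.0007]
```

>>> carry_out([
  {"rot": [0.004,-0.001,0],"xyz": [0,-0.002,-0.0002],"grip": 255},
  {"rot": [0.009,-0.001,0],"xyz": [0,-0.0045,-0.0004],"grip": 255},
  {"rot": [0.011,-0.001,0],"xyz": [0,-0.007,-0.0007],"grip": 255},
  {"rot": [0.013,-0.001,0],"xyz": [0,-0.009,-0.0009],"grip": 255},
  {"rot": [0.013,-0.001,0],"xyz": [0,-0.011,-0.0011],"grip": 255},
  {"rot": [0.013,-0.001,0],"xyz": [0,-0.0125,-0.0012],"grip": 255},
  {"rot": [0.013,-0.001,0],"xyz": [0,-0.0134,-0.0013],"grip": 255},
  {"rot": [0.013,-0.001,0],"xyz": [0,-0.0134,-0.0013],"grip": 255},
])

```text
clock: 8.9
tool_pos: [0.5221, 0.0622, 0.1667]
eef_rot: [0.753, 0.653, 0.05, 0.058]
contact_force: [-0.5, 0.1, -1.8]
opening: 0.155
finger_force: 25.0
```

```bash
python3 lip.py -87 -.1 8.8
```

```text
xyz [-0.0002 -0.0025 -0.0005] rot [-0.0004 -0.0006  0.0009]
at [0.5221 0.0622 0.1667] F [-0.49  0.14 -1.78] t 8.9 op 0.155
lip now (seat frame mm) [-84.43   0.14  -0.13] rear tilt deg 8.78 F seat [-0.5   0.07 -1.78] M [-0.05  0.43 -0.04] q7 [-0.38  0.64  0.22  2.09 -0.28  0.29 -0.09]
```

No resistance; lip is in. Feeling forward for the slot's back.

>>> carry_out([
  {"rot": [0,0,0],"xyz": [0,-0.001,-0.0001],"grip": 255},
  {"rot": [0,0,0],"xyz": [0,-0.0018,-0.0003],"grip": 255},
  {"rot": [0,0,0],"xyz": [0,-0.0025,-0.0004],"grip": 255},
  {"rot": [0,0,0],"xyz": [0,-0.003,-0.0005],"grip": 255},
  {"rot": [0,0,0],"xyz": [0,-0.003,-0.0005],"grip": 255},
])

```text
clock: 9.32
tool_pos: [0.5198, 0.0624, 0.167]
eef_rot: [0.753, 0.653, 0.051, 0.058]
contact_force: [1.4, -0.5, -2.6]
opening: 0.159
finger_force: 25.0
```

```bash
python3 lip.py -88 -.1 8.8
```

```text
xyz [-0.0001 -0.0013 -0.    ] rot [ 0.001  -0.0007  0.0005]
at [0.5198 0.0624 0.167 ] F [ 1.41 -0.46 -2.61] t 9.3167 op 0.159
lip now (seat frame mm) [-8.668e+01  9.000e-02 -2.000e-02] rear tilt deg 8.86 F seat [ 1.46 -0.26 -2.61] M [-0.19 -0.04 -0.01] q7 [-0.38  0.64  0.22  2.1  -0.28  0.28 -0.09]
```

>>> carry_out([
  {"rot": [0,0,0],"xyz": [0,-0.0005,0],"grip": 255},
  {"rot": [0,0,0],"xyz": [0,-0.001,0],"grip": 255},
  {"rot": [0,0,0],"xyz": [0,-0.001,0],"grip": 255},
])

```text
clock: 9.57
tool_pos: [0.5198, 0.0625, 0.1671]
eef_rot: [0.753, 0.653, 0.051, 0.059]
contact_force: [3.0, -1.7, -1.8]
opening: 0.156
finger_force: 25.0
```

```bash
python3 lip.py -87 0 3.5
```

```text
xyz [-0.0001  0.0002  0.0083] rot [ 0.0953 -0.0008  0.0002]
at [0.5198 0.0625 0.1671] F [ 2.98 -1.73 -1.82] t 9.5667 op 0.156
lip now (seat frame mm) [-8.67e+01  1.20e-01 -3.00e-02] rear tilt deg 8.96 F seat [ 3.19 -1.29 -1.82] M [-0.3  -0.51  0.03] q7 [-0.38  0.64  0.22  2.1  -0.28  0.28 -0.09]
```

```bash
python3 lip.py -86.7 0 5.2 .1|head -1;python3 lip.py -86.7 0 7 .1|head -1
```

```text
xyz [-0.      0.0005  0.0057] rot [ 0.0657 -0.0008  0.0002]
xyz [-0.      0.0003  0.003 ] rot [ 0.0342 -0.0008  0.0002]
```

>>> carry_out([
  {"rot": [0.012,0,0],"xyz": [0,0.0005,0.001],"grip": 255},
  {"rot": [0.024,0,0],"xyz": [0,0.0008,0.0021],"grip": 255},
  {"rot": [0.034,-0.001,0],"xyz": [0,0.001,0.003],"grip": 255},
  {"rot": [0.045,-0.001,0],"xyz": [0,0.0011,0.0039],"grip": 255},
  {"rot": [0.056,-0.001,0],"xyz": [0,0.0012,0.0049],"grip": 255},
  {"rot": [0.066,-0.001,0],"xyz": [0,0.0012,0.0057],"grip": 255},
  {"rot": [0.066,-0.001,0],"xyz": [0,0.0012,0.0057],"grip": 255},
])

```text
clock: 10.15
tool_pos: [0.5209, 0.0623, 0.1612]
eef_rot: [0.755, 0.654, 0.028, 0.033]
contact_force: [3.8, -1.1, 0.5]
opening: 0.159
finger_force: 25.0
```

```bash
python3 lip.py -86.7 0 4 .1
```

```text
xyz [-0.      0.0004  0.0015] rot [0.0174 0.0004 0.0004]
at [0.5209 0.0623 0.1612] F [ 3.83 -1.07  0.53] t 10.15 op 0.159
lip now (seat frame mm) [-8.7e+01  8.0e-02  1.0e-02] rear tilt deg 5.0 F seat [ 3.94 -0.51  0.53] M [-0.31 -0.7  -0.07] q7 [-0.36  0.67  0.21  2.04 -0.28  0.38 -0.08]
```

>>> carry_out([
  {"rot": [0,0,0],"xyz": [0,0.0005,0],"grip": 255},
  {"rot": [0,0,0],"xyz": [0,0.0005,0],"grip": 180},
  {"rot": [0,0,0],"xyz": [0,0.0005,0],"grip": 170},
  {"rot": [0,0,0],"xyz": [0,0.0005,0],"grip": 170},
  {"rot": [0,0,0],"xyz": [0,0.0005,-0.001],"grip": 170},
  {"rot": [0,0,0],"xyz": [0,0.0005,-0.005],"grip": 170},
  {"rot": [0,0,0],"xyz": [0,0.0005,-0.02],"grip": 170},
  {"rot": [0,0,0],"xyz": [0,0.0005,-0.045],"grip": 170},
])

```text
clock: 10.82
tool_pos: [0.5152, 0.0629, 0.205]
eef_rot: [0.755, 0.655, 0.026, 0.032]
contact_force: [0.9, 0.4, 0.4]
opening: 0.337
finger_force: 0.0
```

```bash
cat > press.py <<'E'
# usage: press.py x h : TCP above plate-top-at-home at seat-frame (x,h) mm, tool vertical
import sys
from go import *
x,h=map(float,sys.argv[1:3])
SEAT=np.array([.5223,.062,.144]); YAW=-.143
show(SEAT+R.from_euler('z',YAW).apply([x/1e3,0,.006+h/1e3]),YAW,0)
s=r.get_state(); l=R.from_euler('z',-YAW).apply(s['tool_pos']-SEAT)*1e3-[0,0,6]
print("tip seat frame",l.round(2),"F",R.from_euler('z',-YAW).apply(s['contact_force']).round(2))
E
python3 press.py 48 45; python3 run3.py pics/h2.png
```

```text
xyz [0.0001 0.0541 0.0145] rot [0.0824 0.002  0.0009]
at [0.5152 0.0629 0.205 ] F [0.9  0.35 0.38] t 10.8167 op 0.337
tip seat frame [-7.14 -0.14 54.97] F [0.84 0.48 0.38]
```

View pics/h2.png

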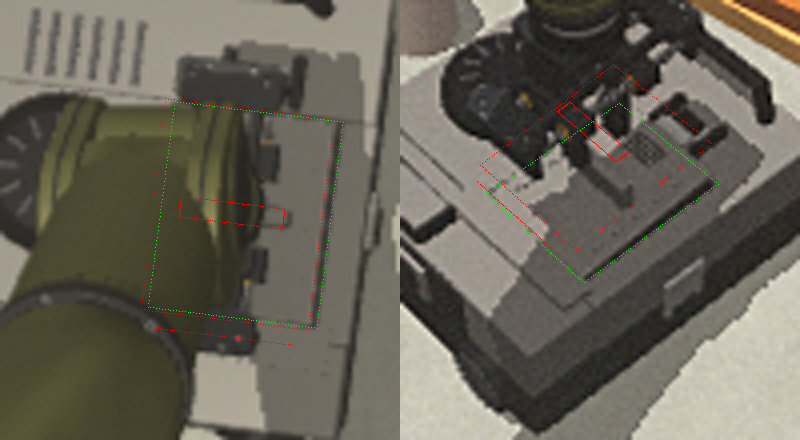

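The picture shows the cover lying in the bay, front edge at the ledge, rear slightly raised (side crop bay edge (585,280)–(716,184)). Next I'll close the fingers and go over the press point.

>>> carry_out([
  {"rot": [0.02,0,0],"xyz": [0,0.008,-0.002],"grip": 255},
  {"rot": [0.04,0,0],"xyz": [0,0.02,0.001],"grip": 255},
  {"rot": [0.06,0.001,0],"xyz": [0,0.032,0.004],"grip": 255},
  {"rot": [0.082,0.002,0.001],"xyz": [0,0.044,0.009],"grip": 255},
  {"rot": [0.082,0.002,0.001],"xyz": [0,0.054,0.0145],"grip": 255},
  {"rot": [0.082,0.002,0.001],"xyz": [0,0.054,0.0145],"grip": 255},
  {"rot": [0.082,0.002,0.001],"xyz": [0,0.054,0.0145],"grip": 255},
])

```text
clock: 11.5
tool_pos: [0.5708, 0.055, 0.1956]
eef_rot: [0.756, 0.655, 0.002, 0.001]
contact_force: [0.1, -0.5, -0.4]
opening: 0.008
finger_force: 0.0
```

```bash
python3 press.py 49 18
```

```text
xyz [ 0.     -0.0001  0.0276] rot [ 0.0036 -0.0011 -0.0005]
at [0.5708 0.055  0.1956] F [ 0.13 -0.47 -0.45] t 11.5 op 0.008
tip seat frame [ 4.898e+01 -3.000e-02  4.562e+01] F [ 0.19 -0.45 -0.45]
```

>>> carry_out([
  {"rot": [0.003,0,0],"xyz": [0,0,0.008],"grip": 255},
  {"rot": [0.003,0,0],"xyz": [0,0,0.016],"grip": 255},
  {"rot": [0.003,0,0],"xyz": [0,0,0.024],"grip": 255},
  {"rot": [0.003,0,0],"xyz": [0,0,0.029],"grip": 255},
  {"rot": [0.003,0,0],"xyz": [0,0,0.031],"grip": 255},
  {"rot": [0.003,0,0],"xyz": [0,0,0.031],"grip": 255},
])

```text
clock: 12.0
tool_pos: [0.571, 0.0552, 0.1645]
eef_rot: [0.756, 0.655, 0.001, -0.0]
contact_force: [-0.7, 0.2, 0.3]
opening: 0.001
finger_force: 0.0
```

>>> carry_out([
  {"rot": [0,0,0],"xyz": [0,0,0.001],"grip": 255},
  {"rot": [0,0,0],"xyz": [0,0,0.002],"grip": 255},
  {"rot": [0,0,0],"xyz": [0,0,0.003],"grip": 255},
  {"rot": [0,0,0],"xyz": [0,0,0.004],"grip": 255},
  {"rot": [0,0,0],"xyz": [0,0,0.004],"grip": 255},
])

```text
clock: 12.42
tool_pos: [0.5721, 0.0551, 0.1621]
eef_rot: [0.756, 0.655, 0.002, 0.001]
contact_force: [-1.3, 0.9, 4.5]
opening: 0.004
finger_force: 2.2
```

```bash
python3 press.py 49 18|tail -1
```

```text
tip seat frame [50.26  0.24 12.05] F [-1.46  0.67  4.53]
```

>>> carry_out([
  {"rot": [0,0,0],"xyz": [0,0,0.001],"grip": 255},
  {"rot": [0,0,0],"xyz": [0,0,0.002],"grip": 255},
  {"rot": [0,0,0],"xyz": [0,0,0.003],"grip": 255},
  {"rot": [0,0,0],"xyz": [0,0,0.004],"grip": 255},
  {"rot": [0,0,0],"xyz": [0,0,0.004],"grip": 255},
])

```text
clock: 12.83
tool_pos: [0.5725, 0.055, 0.1586]
eef_rot: [0.756, 0.655, 0.002, 0.001]
contact_force: [-1.6, -0.5, 8.6]
opening: 0.004
finger_force: 4.0
```

```bash
python3 press.py 49 18|tail -1
```

```text
tip seat frame [50.64  0.22  8.62] F [-1.54 -0.69  8.58]
```

>>> carry_out([
  {"rot": [0,0,0],"xyz": [0,0,0.001],"grip": 255},
  {"rot": [0,0,0],"xyz": [0,0,0.002],"grip": 255},
  {"rot": [0,0,0],"xyz": [0,0,0.003],"grip": 255},
  {"rot": [0,0,0],"xyz": [0,0,0.004],"grip": 255},
  {"rot": [0,0,0],"xyz": [0,0,0.004],"grip": 255},
])

```text
clock: 13.25
tool_pos: [0.5727, 0.055, 0.1541]
eef_rot: [0.756, 0.655, 0.002, 0.001]
contact_force: [-0.2, -0.2, 5.7]
opening: 0.004
finger_force: 2.5
```

```bash
python3 press.py 49 18|tail -1
```

```text
tip seat frame [50.87  0.26  4.14] F [-0.14 -0.2   5.66]
```

>>> carry_out([
  {"rot": [0,0,0],"xyz": [0,0,0.001],"grip": 255},
  {"rot": [0,0,0],"xyz": [0,0,0.002],"grip": 255},
  {"rot": [0,0,0],"xyz": [0,0,0.003],"grip": 255},
  {"rot": [0,0,0],"xyz": [0,0,0.004],"grip": 255},
  {"rot": [0,0,0],"xyz": [0,0,0.004],"grip": 255},
])

```text
clock: 13.67
tool_pos: [0.5728, 0.055, 0.1511]
eef_rot: [0.756, 0.655, 0.003, 0.001]
contact_force: [-2.9, -0.6, 14.6]
opening: 0.007
finger_force: 7.0
```

```bash
python3 press.py 49 18|tail -1
```

```text
tip seat frame [50.98  0.25  1.15] F [-2.78 -0.99 14.58]
```

>>> carry_out([
  {"rot": [0,0,0],"xyz": [0,0,0.0005],"grip": 255},
  {"rot": [0,0,0],"xyz": [0,0,0.001],"grip": 255},
  {"rot": [0,0,0],"xyz": [0,0,0.0015],"grip": 255},
  {"rot": [0,0,0],"xyz": [0,0,0.002],"grip": 255},
  {"rot": [0,0,0],"xyz": [0,0,0.002],"grip": 255},
])

```text
clock: 14.08
tool_pos: [0.5728, 0.055, 0.1504]
eef_rot: [0.756, 0.655, 0.003, 0.001]
contact_force: [-5.1, -0.2, 24.2]
opening: 0.008
finger_force: 11.8
```

```bash
python3 press.py 49 18|tail -1
```

```text
tip seat frame [50.97  0.28  0.43] F [-5.03 -0.93 24.15]
```

>>> carry_out([
  {"rot": [0,0,0],"xyz": [0,-0.001,0],"grip": 255},
  {"rot": [0,0,0],"xyz": [0,-0.002,0],"grip": 255},
  {"rot": [0,0,0],"xyz": [0,-0.002,0.0003],"grip": 255},
  {"rot": [0,0,0],"xyz": [0,-0.002,0.0003],"grip": 255},
])

```text
clock: 14.42
tool_pos: [0.5728, 0.055, 0.1505]
eef_rot: [0.756, 0.654, 0.004, 0.003]
contact_force: [-1.6, -0.5, 22.3]
opening: 0.004
finger_force: 10.9
```

```bash
python3 press.py 49 18|tail -1
```

```text
tip seat frame [50.94  0.24  0.47] F [-1.55 -0.73 22.32]
```

>>> carry_out([
  {"rot": [0,0,0],"xyz": [0,-0.0003,0.0003],"grip": 255},
  {"rot": [0,0,0],"xyz": [0,-0.0006,0.0006],"grip": 255},
  {"rot": [0,0,0],"xyz": [0,-0.0008,0.0009],"grip": 255},
  {"rot": [0,0,0],"xyz": [0,-0.0008,0.0009],"grip": 255},
])

```text
clock: 14.75
tool_pos: [0.5727, 0.055, 0.1504]
eef_rot: [0.756, 0.654, 0.005, 0.003]
contact_force: [-2.4, -0.5, 25.9]
opening: 0.006
finger_force: 13.5
```

```bash
python3 press.py 49 18|tail -1
```

```text
tip seat frame [50.91  0.27  0.42] F [-2.33 -0.84 25.95]
```

Tip is no longer advancing while force rises, so it's likely seated. I'll unload slowly and see whether the cover follows up.

>>> carry_out([
  {"rot": [0,0,0],"xyz": [0,0,-0.001],"grip": 255},
  {"rot": [0,0,0],"xyz": [0,0,-0.002],"grip": 255},
  {"rot": [0,0,0],"xyz": [0,0,-0.003],"grip": 255},
  {"rot": [0,0,0],"xyz": [0,0,-0.004],"grip": 255},
  {"rot": [0,0,0],"xyz": [0,0,-0.004],"grip": 255},
])

```text
clock: 15.17
tool_pos: [0.5709, 0.0553, 0.1513]
eef_rot: [0.756, 0.655, 0.003, 0.002]
contact_force: [2.3, -0.6, 8.8]
opening: 0.006
finger_force: 4.6
```

```bash
python3 press.py 49 18|tail -1
```

```text
tip seat frame [49.06  0.33  1.26] F [ 2.36 -0.23  8.84]
```

>>> carry_out([
  {"rot": [0,0,0],"xyz": [0,0,-0.001],"grip": 255},
  {"rot": [0,0,0],"xyz": [0,0,-0.0015],"grip": 255},
  {"rot": [0,0,0],"xyz": [0,0,-0.0015],"grip": 255},
])

```text
clock: 15.42
tool_pos: [0.5687, 0.0556, 0.1514]
eef_rot: [0.756, 0.655, 0.001, 0.0]
contact_force: [1.1, 0.1, 2.5]
opening: 0.006
finger_force: 1.3
```

```bash
python3 press.py 49 18|tail -1
```

```text
tip seat frame [46.82  0.31  1.38] F [1.08 0.28 2.54]
```

Force drops to nothing while the tip stays at 1.4 mm, so the cover is held down by the latch. Retreating and looking.

>>> carry_out([
  {"rot": [0,0,0],"xyz": [0,0,-0.003],"grip": 255},
  {"rot": [0,0,0],"xyz": [0,0,-0.02],"grip": 255},
  {"rot": [0,0,0],"xyz": [0,0,-0.05],"grip": 255},
  {"rot": [0,0,0],"xyz": [0,0,-0.09],"grip": 255},
  {"rot": [0,0,0],"xyz": [-0.02,0,-0.13],"grip": 255},
  {"rot": [0,0,0],"xyz": [-0.06,0,-0.15],"grip": 255},
  {"rot": [0,0,0],"xyz": [-0.1,0,-0.16],"grip": 255},
  {"rot": [0,0,0],"xyz": [-0.14,0,-0.16],"grip": 255},
])

```text
clock: 16.08
tool_pos: [0.5493, -0.0807, 0.3136]
eef_rot: [0.755, 0.656, 0.003, 0.001]
contact_force: [-0.2, -1.0, -0.2]
opening: -0.0
finger_force: 0.0
```

>>> carry_out([
  {"rot": [0,0,0],"xyz": [-0.04,0,0],"grip": 255},
  {"rot": [0,0,0],"xyz": [-0.08,0,0],"grip": 255},
  {"rot": [0,0,0],"xyz": [-0.12,0,0],"grip": 255},
  {"rot": [0,0,0],"xyz": [-0.16,0,0],"grip": 255},
  {"rot": [0,0,0],"xyz": [-0.16,0,0],"grip": 255},
  {"rot": [0,0,0],"xyz": [-0.16,0,0],"grip": 255},
])

```text
clock: 16.58
tool_pos: [0.5241, -0.2413, 0.3105]
eef_rot: [0.758, 0.652, 0.0, -0.0]
contact_force: [-0.3, 0.5, 0.6]
opening: 0.005
finger_force: 0.0
```

```bash
python3 - <<'E'
from fit import *
SEAT=np.array([.5223,.062,.144]); I=[]
m=np.vstack([rect(-.075,.075,-.06,.06,.006),rect(-.007,.007,-.036,.036,.036)])
for n,(x,y,w,h) in(("top",(215,100,100,120)),("side",(245,100,120,144))):
    a=cv2.resize(r.snapshot(n)[y:y+h,x:x+w,::-1],(400,480),interpolation=cv2.INTER_CUBIC); s=400/w
    for u,v in proj(n,R.from_euler('z',-.143).apply(m[::3])+SEAT): cv2.circle(a,(int(s*(u-x+.5)),int(s*(v-y+.5))),0,(0,0,255),-1)
    I.append(a)
cv2.imwrite("pics/end.png",np.hstack(I)); print(r.get_state()['contact_force'])
E
```

```text
[ 0.01303783 -0.07882613 -0.48322041]
```

View pics/end.png

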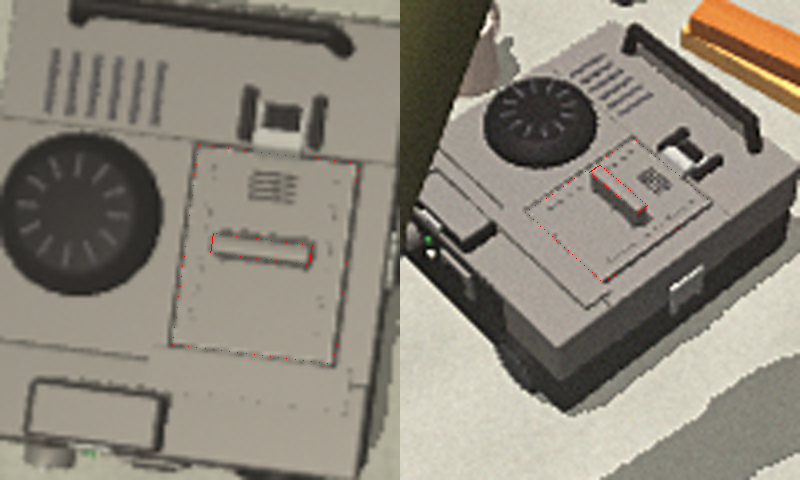

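The cover sits flush in the bay: its outline matches the home pose in both views, and the white latch hook lies over its rear edge at top crop (280,140). Nothing else has moved.

```bash
python3 -c "
from plant import r
print(r.finish_job())"
```

```text
the job is handed in; nothing more can be done
None
```

The filter cover is back on the extractor: lip hooked into the front slot first, then the rear pressed down until it seated (about 26 N at most in the readings). It stayed down when I let go and lies flush in both camera views, and the job is handed in, with no verdict returned.

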